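# Rebuild the revolving tool tray

### The job

Put the revolving tool tray back together: the aluminium sleeve goes on the stand's spindle first, all the way down onto the foot, and then the round wooden tray goes over the spindle, level and resting on the sleeve. The sleeve has been left lying on its side, so first stand it on end on the bare bench clear of the stand and let go of it there for a moment, then take it again and lower it onto the spindle. Lower the parts into place, do not drop them, and leave the other things on the bench standing where they are.

Things in the scene. Friction and masses are not known exactly. Their poses are not given: they have to be found in the camera images.
- stand: Fixed stand of the revolving tray: grey round foot 120 across and 20 high, with an upright steel spindle in its middle, 16 in diameter, from 20 to 96 above the bench, its last 8 tapered to 8 in diameter. Origin: centre of the foot's underside on the bench, z up along the spindle. It is bolted down; its place differs from run to run. Sizes in mm.
- spindle_foot (a point): Point on the spindle's axis at the top of the foot, 20 above the bench, where the sleeve's lower end must rest. Sizes in mm.
- spindle_top (a point): Centre of the spindle's tip, 96 above the bench. Sizes in mm.
- sleeve: Plain aluminium spacer sleeve, a thick tube 40 in outside diameter (very slightly faceted, 39 to 41), bore 20 right through, 50 long, 0.1 to 0.2 kg, lying on its side on the bench. Origin: centre of one end face; z runs along the bore from that end to the other (horizontal at the start). The two ends are alike. Set on end it stands by itself, and rights itself from a lean of up to about 30 degrees. Sizes in mm.
- sleeve_mid (a point): Centre of the sleeve, halfway along its bore (25 from either end), about 20 above the bench at the start; 25 when it stands on end on the bench; 45 when it is home on the spindle. Sizes in mm.
- tray: Round wooden tool tray 150 across, lying flat on the bench right way up: floor 8 thick, a rim 5 thick that rises to 20 above the underside, and in the middle a round knob 36 in diameter from 8 to 48 above the underside, its grip. Under the knob a blind socket, 20 in diameter and 36 deep, opens at the underside. 0.15 to 0.31 kg. Origin: centre of the underside, z up. Fitted: underside 70 above the bench. Sizes in mm.
- spray: Bystander: white spray bottle with a grey trigger head, 195 tall, 72 across. Origin: centre of the underside. Sizes in mm.
- bowl: Bystander: small terracotta bowl, 100 across, 45 tall. Origin: centre of the underside. Sizes in mm.
- brush_cup: Bystander: white cup with brushes standing in it, 72 across, cup 85 tall, brushes to 195. Origin: centre of the underside. Sizes in mm.
- collar: Bystander: short wide aluminium collar lying flat, 52 outside, 34 bore, 16 tall; not part of the job. Origin: centre of the underside. Sizes in mm.
- rib: Bystander: flat round wooden throwing rib, 70 across, 6 thick. Origin: centre of the underside. Sizes in mm.
- knife: Bystander: wooden modelling knife lying flat, 170 long along its x, 18 wide, 12 thick. Origin: on the underside, near the middle. Sizes in mm.
- prop: Bystander: white ceramic kiln prop, a tube standing upright, 42 outside, 45 tall; not part of the job. Origin: centre of the underside. Sizes in mm.
Not all that is in view belongs to the job. Leave any turquoise look-alike of the sleeve alone. Of the things that look like the tray, the smaller one is meant.

How it is judged:
By the outcome, as a careful person would: the job done as asked, in the order asked, and still so for the second after the job is handed in, with the robot touching nothing.
It also fails if it takes over 70 s, if anything falls off the work surface, if the arm or the gripper's body presses on something with over 40 N, if the wrist force passes 120 N, or if a joint passes its speed limit or range.

### The arm

A 6-joint arm with a two-finger parallel gripper is mounted at the origin on the work surface. World frame = base frame: x ahead of the robot, y to its left, z up, the work surface at z = 0. Lengths are in mm, angles in rad, forces in N, time in s.
With the tool pointing down it reaches from about 400 to 925 mm from the base axis. Payload 12.5 kg.
Tool frame: the origin (TCP) lies at the very end of the fingers, on their centre line; the grasp point (between the pads) lies 19 mm behind it (env.tcp_to_grasp is the distance from the TCP to the grasp point, in mm); z points along the fingers, x is the direction in which the jaws open and shut, and the axes are right-handed (so a half turn about z gives the same grasp; the last joint's range is limited). The gripper opens to 95 mm and grips with 3 to 60 N. Pads are 20 mm wide; open, the fingers measure 119 mm over their backs; the gripper's body (75 mm by 180 mm) begins 59 mm behind the grasp point.
Start: joints at [-1.323, 0.491, 1.559, -0, 1.092, -0.106], TCP at [216.564, -586.299, 214.661] pointing down, gripper open.
Joint ranges: [-3.1, 3.1], [-0.84, 2.19], [0.05, 2.79], [-1.13, 4.28], [0.06, 2.93], [-2.69, 2.69]. Speed limits (rad/s): [2.22, 2.22, 2.79, 3.14, 3.14, 3.14].

### API

Orientations are given as [roll, pitch, yaw] about the fixed x, y, z axes, in that order (R = Rz(yaw) Ry(pitch) Rx(roll)).
In Python, from cell import env, vision, job gives the robot as it stands.
- The arm moves only by the shell command python3 -m pendant 'ROWS' [OPENING]. ROWS is JSON, a list of rows, each a list of 4 numbers: the shift along the tool's x, y, z in mm, then the turn about the tool's z in degrees. In form: [[tx, ty, tz, turn], ...]. A call has 1 to 8 rows; each row is the pose to reach, as a shift and turn from the pose measured when the call began, along the tool's axes at that moment; what a row does not reach only later rows make up. A row lasts 1/8 s, in which the tool goes at most 62.5 mm and 10.7 degrees, less where a joint would pass 70% of its speed; a pose out of reach is approached as far as the arm can. A call with a gripper value outside its range is refused whole. OPENING is the closure, from 0 (fully open) to 1 (shut), set as the call begins (- or left out, the last holds). The fingers move at their own pace and stop on an object; the grip force is fixed at half the most. Time passes only in rows, so rows that repeat a pose let the fingers close. It gives the time, the measured TCP pose, the force and the opening at its end, in the units of the state.
- env.state(): the state, without advancing time (a new reading comes with each control period).
- vision.read_camera(name): name is "side" or "top"; returns a dict with "pixels" (480x640x3 uint8, red, green, blue), "intrinsics" (3x3 intrinsics, pixels), "R" (3x3) and "t" (3): a world point X has camera coordinates R X + t. Camera axes: x right, y down, z forward; pixel columns grow to the right and rows downward; lengths in mm; the calibration is good to about 2 mm. A picture is of the moment at which its call begins. There is no depth.
- job.job_done(): hands the job in, once; it reports no verdict.
Trained networks look in a picture, given as the dict that the camera call returned (one of the last four; its "shot" number tells which), for a name from the list of things; names that differ only in an ending like _2 or _b are one class to them, and where a whole thing is asked for, a point or a joint stands for the part that bears it (a point fixed in the world has none). Each returns a list of dicts, best first, with "confidence" (0 to 1); they miss things now and then, are a little off and sometimes report something else, mostly with a low value. They report only what shows in the picture. A call takes as long as a camera call. They do not tell look-alikes from the thing itself.
- vision.find_in(picture, query): "at" ([x, y, z] in mm, in the coordinates of the camera as it stood for that picture, good to about 4 mm: the middle of the surface that is visible of it).
- vision.regions_of(picture, query): "pixels" (480x640 bool, what is visible of it).
The state is a dict: "t": time; "joints": joint angles; "qvel": joint speeds; "tau": joint torques, N m; "eef_pos": TCP position; "tcp_rot": TCP orientation; "ft_force": force on the tool from outside, world axes, zero at the start; "moment": the same for the moment, N m; "opening": opening from 0.0 (shut) to 1.0 (fully open).
Only numpy, scipy, OpenCV 4.12 (cv2) and the standard library are available. Lean on these libraries where they do the work, as an engineer would, in place of code of your own. Each camera call takes 0.05 s, during which the arm holds its last target.

## Working session

There is one attempt and no reset: what is moved stays moved. The work goes in short steps, Python scripts to look and compute and a shell command to move; the robot and the scene stay as the last step left them, time stands still between calls to the robot, and variables do not carry over. Pictures are saved under pics/ and viewed, and the job is handed in when it is done.

```bash
ls; mkdir -p pics; cat > h.py <<'E'
from cell import env, vision, job
import numpy as np, cv2
def shot(cam,name=None):
    p=vision.read_camera(cam)
    if name: cv2.imwrite('pics/'+name+'.png',p['pixels'][:,:,::-1])
    return p
def w(p,c): return np.array(p['R']).T@(np.array(c)-np.array(p['t']))
def px(p,X):
    c=np.array(p['R'])@np.array(X)+np.array(p['t']); q=np.array(p['intrinsics'])@c; return q[:2]/q[2]
def ray(p,uv,z):
    d=np.array(p['R']).T@np.linalg.inv(p['intrinsics'])@np.array([uv[0],uv[1],1.]); o=-np.array(p['R']).T@np.array(p['t'])
    return o+d*(z-o[2])/d[2]
E
python3 - <<'E'
from h import *
a=shot('top','top0');b=shot('side','side0')
for n,p in(('top',a),('side',b)):
    print(n,'cam at',np.round(-np.array(p['R']).T@np.array(p['t'])))
    for q in ['stand','sleeve','tray','prop','collar']:
        for r in vision.find_in(p,q)[:4]:
            X=w(p,r['at']); print(q,round(r['confidence'],2),np.round(X),np.round(px(p,X)))
s=env.state();print(s['t'],s['eef_pos'],s['tcp_rot'],s['opening'])
E
```

```text
pics
top cam at [ 492.  -47. 1151.]
stand 0.81 [487. 308.  23.] [164. 273.]
stand 0.26 [388. -76.   6.] [330. 321.]
sleeve 0.96 [558. 163.  37.] [227. 244.]
sleeve 0.88 [592. -96.  35.] [341. 232.]
sleeve 0.58 [572.  31.  36.] [285. 239.]
tray 0.95 [ 471. -269.    7.] [414. 287.]
tray 0.85 [ 602. -482.   13.] [508. 233.]
prop 0.85 [ 677. -193.   44.] [385. 195.]
collar 0.68 [386. 102.  17.] [252. 320.]
side cam at [489. 697. 667.]
stand 0.67 [482. 323.  22.] [357. 432.]
stand 0.42 [778. -97.  26.] [237. 242.]
sleeve 0.92 [591. -82.  32.] [319. 251.]
sleeve 0.7 [558. 174.  33.] [319. 344.]
sleeve 0.69 [568.  41.  30.] [323. 291.]
tray 0.76 [ 602. -471.   10.] [332. 172.]
tray 0.57 [ 472. -255.   10.] [375. 218.]
prop 0.91 [ 678. -175.   34.] [287. 222.]
collar 0.74 [385. 113.  20.] [418. 331.]
0.6 [ 216.57680678 -586.28233505  214.65459568] [ 3.14158296e+00 -6.92622943e-05 -1.21694930e+00] 0.9980809752676763
```

View pics/top0.png

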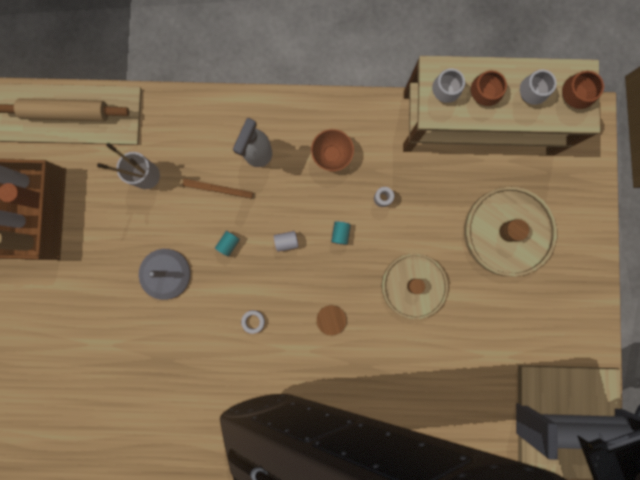

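View pics/side0.png

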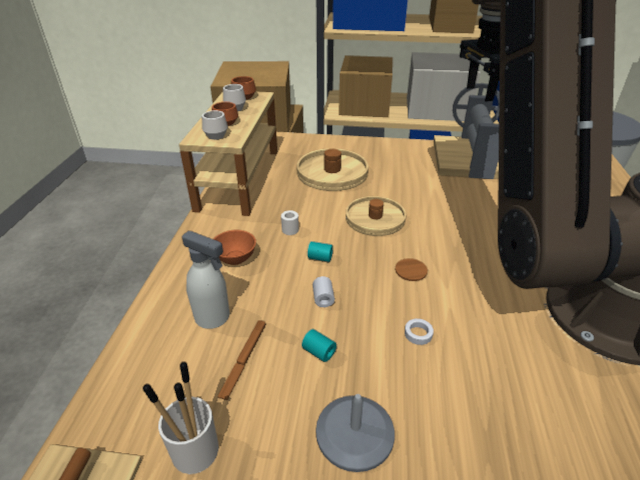

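```bash
python3 - <<'E'
import cv2
a=cv2.imread('pics/top0.png');b=cv2.imread('pics/side0.png')
A=cv2.resize(a[190:350,130:370],(800,533),interpolation=cv2.INTER_CUBIC)
cv2.imwrite('pics/ctop.png',A)
B=cv2.resize(b[220:460,240:440],(500,600),interpolation=cv2.INTER_CUBIC)
cv2.imwrite('pics/cside.png',B)
E
```

```text
(no output)
```

View pics/ctop.png

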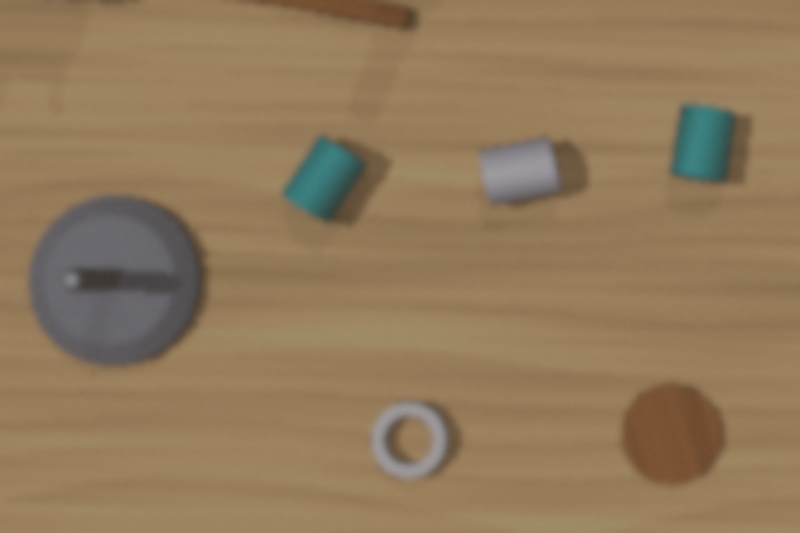

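View pics/cside.png

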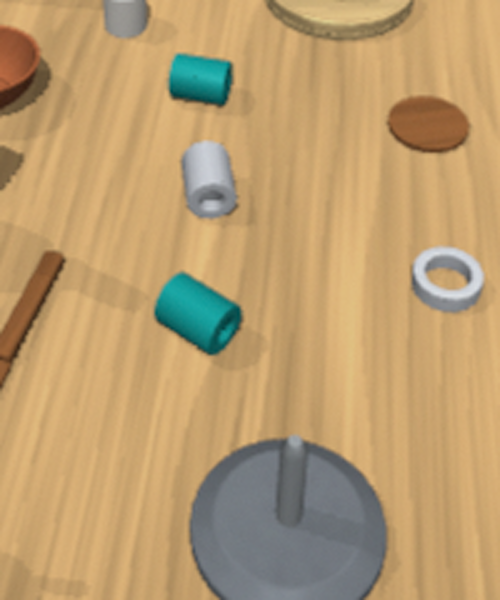

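The candidates for the sleeve in the top view are turquoise at (227,244), turquoise at (341,232) and bare aluminium at (285,239). Only the last fits; the white prop at (385,196) and the flat collar at (253,322) are listed as bystanders. There are two trays, at (414,287) and (510,232), and the smaller, at (414,287), is meant. The stand is at (164,274), with its spindle in clear view. Next I fit the models to the network masks.

```bash
cat > fit.py <<'E'
from h import *
from scipy.optimize import minimize
th=np.linspace(0,2*np.pi,40,endpoint=False)
def cyl(r0,r1,z0,z1):
    return np.vstack([np.c_[r0*np.cos(th),r0*np.sin(th),0*th+z0],np.c_[r1*np.cos(th),r1*np.sin(th),0*th+z1]])
MODEL={'stand':[cyl(60,60,0,20),cyl(8,8,20,88),cyl(8,4,88,96)],
 'tray':[cyl(75,75,0,20),cyl(18,18,8,48)],
 'bigtray':[cyl(100,100,0,20),cyl(20,20,8,48)],
 'upright':[cyl(20,20,0,50)],'sleeve':[cyl(20,20,-25,25)]}
def posed(name,v,z=0):
    out=[]
    for P in MODEL[name]:
        if name=='sleeve':
            c,s=np.cos(v[2]),np.sin(v[2])
            Q=np.c_[P[:,2],P[:,0],P[:,1]]  # axis along x
            Q=np.c_[c*Q[:,0]-s*Q[:,1]+v[0],s*Q[:,0]+c*Q[:,1]+v[1],Q[:,2]+20+z]
        else: Q=P+np.array([v[0],v[1],z])
        out.append(Q)
    return out
S=8
def render(p,parts):
    m=np.zeros((480*2,640*2),np.uint8)
    for Q in parts:
        c=Q@np.array(p['R']).T+np.array(p['t']);u=c@np.array(p['intrinsics']).T;u=u[:,:2]/u[:,2:]
        h=cv2.convexHull(((u+.5)*2-.5).astype(np.float32))
        cv2.fillConvexPoly(m,np.round(h*256).astype(np.int32),255,shift=8)
    return cv2.resize(m,(640,480),interpolation=cv2.INTER_AREA)/255.
def mask(p,q,near,tol=45):
    best=None
    for r in vision.regions_of(p,q):
        m=np.array(r['pixels'],float); 
        ys,xs=np.nonzero(m)
        d=np.hypot(xs.mean()-near[0],ys.mean()-near[1])
        if d<tol and (best is None or d<best[0]): best=(d,m,r['confidence'])
    return None if best is None else best[1]
def fit(name,pm,v0,z=0):
    def cost(v): 
        t=0
        for p,m in pm:
            r=render(p,posed(name,v,z)); t+=np.abs(r-m).sum()/m.sum()
        return t
    v0=np.array(v0,float); n=len(v0)
    sx=np.vstack([v0]+[v0+ (12 if i<2 else .3)*np.eye(n)[i] for i in range(n)])
    r=minimize(cost,v0,method='Nelder-Mead',options=dict(initial_simplex=sx,xatol=.05,fatol=1e-5))
    return r.x,r.fun
E
python3 - <<'E'
from fit import *
a=shot('top');b=shot('side')
for n,v0,zc in(('sleeve',[570,35,np.pi/2],0),('stand',[485,318],0),('tray',[471,-262],0)):
    pm=[]
    for p in(a,b):
        m=mask(p,n,px(p,[v0[0],v0[1],20]),30)
        if m is not None: pm.append((p,m))
    print(n,len(pm),[m.sum() for _,m in pm])
    best=min((fit(n,pm,v0[:2]+([v0[2]+d] if len(v0)>2 else []))for d in((-.4,0,.4) if n=='sleeve' else (0,))),key=lambda t:t[1])
    print(' both',np.round(best[0],3),round(best[1],3))
    for p,m in pm:
        x,f=fit(n,[(p,m)],best[0]);print('  one',np.round(x,3),round(f,3))
E
```

```text
sleeve 2 [np.float64(366.0), np.float64(546.0)]
 both [568.527  31.104   1.805] 0.228
  one [569.883  31.384   1.825] 0.102
  one [567.255  30.556   1.788] 0.094
stand 2 [np.float64(2128.0), np.float64(4792.0)]
 both [486.008 310.698] 0.163
  one [487.088 311.269] 0.064
  one [485.358 310.169] 0.093
tray 2 [np.float64(3476.0), np.float64(1967.0)]
 both [ 473.96  -268.725] 0.08
  one [ 475.106 -268.188] 0.023
  one [ 471.993 -269.442] 0.041
```

```bash
cat > go.py <<'E'
import sys
from h import *
def plan(x,y,z,yaw_deg):
    s=env.state(); p=np.array(s['eef_pos']); yaw=s['tcp_rot'][2]
    D=np.array([x,y,z])-p
    tx=np.array([np.cos(yaw),np.sin(yaw),0]); ty=np.array([np.sin(yaw),-np.cos(yaw),0])
    d=(yaw_deg-np.degrees(yaw)+180)%360-180
    print('t %.2f pos'%s['t'],np.round(p,1),'yaw %.1f'%np.degrees(yaw),'row:',np.round([D@tx,D@ty,-D[2],-d],1), 'F',np.round(s['ft_force'],1),'open %.3f'%s['opening'])
if __name__=='__main__': plan(*map(float,sys.argv[1:]))
E
python3 go.py 570.1 24.3 120 13.4
```

```text
t 1.00 pos [ 216.6 -586.3  214.7] yaw -69.7 row: [-450.3 -543.2   94.7  -83.1] F [-0.3 -0.2 -1. ] open 0.998
```

```bash
python3 -m pendant '[[-37,-45,10,-10],[-75,-90,20,-20],[-112,-135,30,-30],[-150,-181,40,-40],[-188,-226,50,-50],[-225,-271,60,-60],[-262,-316,65,-70],[-300,-362,70,-80]]' 0; python3 go.py 570.1 24.3 60 13.4
```

```text
t: 2.0
eef_pos: [453.1, -177.9, 144.7]
tcp_rot: [3.141, -0.001, 0.185]
ft_force: [0.8, 0.1, 0.8]
opening: 1.005
t 2.00 pos [ 453.1 -177.9  144.7] yaw 10.6 row: [ 152.2 -177.2   84.7   -2.8] F [0.8 0.1 0.8] open 1.005
```

```bash
python3 -m pendant '[[38,-44,20,-2.8],[76,-88,40,-2.8],[114,-133,60,-2.8],[152,-177,80,-2.8],[152.2,-177.2,84.7,-2.8],[152.2,-177.2,84.7,-2.8]]'; python3 go.py 570.1 24.3 7 13.4
python3 - <<'E'
from h import *
shot('side','side1')
E
```

```text
t: 2.75
eef_pos: [569.7, 24.2, 59.6]
tcp_rot: [3.141, 0.001, 0.234]
ft_force: [-0.3, 0.3, -0.4]
opening: 1.0
t 2.75 pos [569.7  24.2  59.6] yaw 13.4 row: [ 0.4 -0.  52.6  0. ] F [-0.3  0.3 -0.4] open 1.000
```

View pics/side1.png

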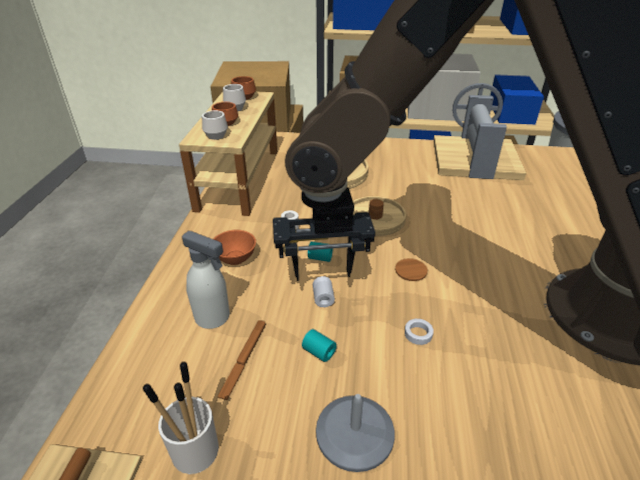

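The fingers straddle the bare aluminium sleeve at (323,291), with the turquoise ones well clear. I'll descend and close on it.

```bash
python3 -m pendant '[[0.4,0,25,0],[0.4,0,45,0],[0.4,0,52,0],[0.4,0,52.5,0],[0.4,0,52.5,0]]' && python3 -m pendant '[[0,0,0,0],[0,0,0,0],[0,0,0,0],[0,0,0,0],[0,0,0,0],[0,0,0,0]]' 1;  python3 -m pendant '[[0,0,-30,0],[0,0,-60,0],[0,0,-90,0],[0,0,-110,0],[0,0,-110,0]]'
python3 - <<'E'
from h import *
s=env.state();print(s['ft_force'])
p=shot('side')
cv2.imwrite('pics/side2.png',cv2.resize(p['pixels'][130:330,230:430,::-1],(600,600),interpolation=cv2.INTER_CUBIC))
E
```

```text
t: 3.42
eef_pos: [570.6, 23.3, 8.4]
tcp_rot: [3.141, -0.001, 0.233]
ft_force: [0.3, 0.8, 1.0]
opening: 1.003
t: 4.18
eef_pos: [570.5, 23.2, 8.4]
tcp_rot: [3.141, -0.001, 0.233]
ft_force: [0.4, -0.3, 1.2]
opening: 0.427
t: 4.8
eef_pos: [570.9, 23.3, 119.4]
tcp_rot: [3.14, -0.003, 0.233]
ft_force: [-0.5, -0.2, -2.5]
opening: 0.417
[-0.48426348 -0.19512341 -2.48491582]
```

View pics/side2.png

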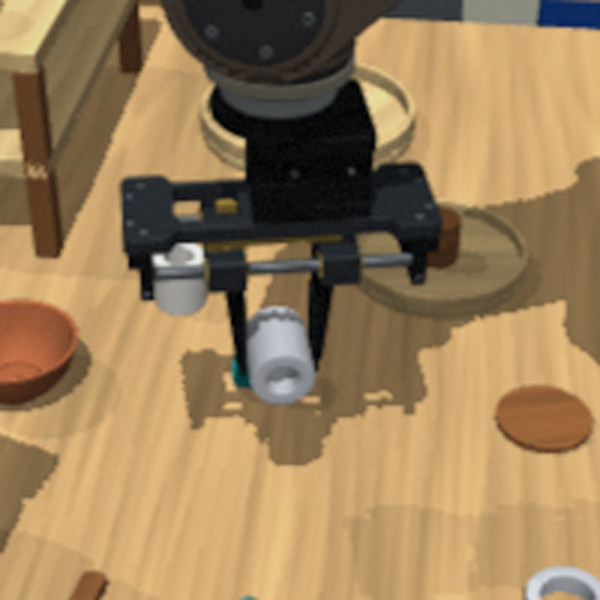

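The sleeve is held (opening 39.6 mm), the bore end facing the camera at crop (283,380). I'll fit its tilt.

```bash
cat > tilt.py <<'E'
from fit import *
from scipy.optimize import minimize
def tiltfit(cams=('top','side'),verbose=True):
    s=env.state(); P=np.array(s['eef_pos']); yaw=s['tcp_rot'][2]
    B=np.array([-np.sin(yaw),np.cos(yaw),0]); up=np.array([0,0,1.]); J=np.array([np.cos(yaw),np.sin(yaw),0])
    C=cyl(20,20,-25,25)
    def parts(v): # v: tilt (B up +), along offset of centre, height of pivot above TCP
        ax=np.cos(v[0])*B+np.sin(v[0])*up; n=np.cross(J,ax)
        c=P+up*v[2]+ax*v[1]
        return [c+C[:,[2]]*ax+C[:,[0]]*J+C[:,[1]]*n]
    pm=[]
    for cn in cams:
        p=shot(cn); m=mask(p,'sleeve',px(p,P+[0,0,15]),25)
        if m is not None: pm.append((p,m))
    print('views',len(pm),[m.sum() for _,m in pm])
    def cost(v):
        # only missing-model penalised lightly (fingers occlude)
        t=0
        for p,m in pm:
            r=render(p,parts(v)); t+=(np.maximum(m-r,0).sum()+.6*np.maximum(r-m,0).sum())/m.sum()
        return t+ (v[1]-7)**2*5e-4+(v[2]-12)**2*5e-4
    best=None
    for t0 in(-1.2,-.6,0,.5,1,1.5):
        sx=np.array([[t0,7,12],[t0+.3,7,12],[t0,11,12],[t0,7,16]])
        r=minimize(cost,sx[0],method='Nelder-Mead',options=dict(initial_simplex=sx,xatol=.01,fatol=1e-5))
        print(' ',np.round(np.degrees(r.x[0])),np.round(r.x[1:],1),round(r.fun,3))
if __name__=='__main__': tiltfit()
E
python3 tilt.py
```

```text
views 1 [np.float64(592.0)]
  -64.0 [ 6.7 13.3] 0.118
  -37.0 [ 7.2 13.3] 0.107
  11.0 [ 7.7 10.7] 0.059
  11.0 [ 9.6 11.4] 0.058
  113.0 [-0.9  6.6] 0.169
  114.0 [-0.9  7.1] 0.168
```

```bash
python3 go.py 501.1 287.1 125 32.7
```

```text
t 5.05 pos [569.9  23.3 117.3] yaw 13.3 row: [  -6.2 -272.5   -7.7  -19.4] F [ 0.7  0.6 -2.2] open 0.416
```

```bash
python3 -m pendant '[[-1,-45,-8,-9],[-2,-95,-8,-19.4],[-4,-150,-8,-19.4],[-5,-205,-8,-19.4],[-6,-250,-8,-19.4],[-6.2,-272.5,-7.7,-19.4],[-6.2,-272.5,-7.7,-19.4]]'; python3 go.py 501.1 287.1 110 32.7; python3 - <<'E'
from h import *
p=shot('side')
cv2.imwrite('pics/side3.png',cv2.resize(p['pixels'][240:480,240:480,::-1],(600,600),interpolation=cv2.INTER_CUBIC))
E
python3 tilt.py
```

```text
t: 5.92
eef_pos: [500.3, 288.2, 124.1]
tcp_rot: [-3.141, 0.002, 0.574]
ft_force: [0.1, -0.3, -1.6]
opening: 0.418
t 5.92 pos [500.3 288.2 124.1] yaw 32.9 row: [ 0.   1.3 14.1  0.2] F [ 0.1 -0.3 -1.6] open 0.418
views 2 [np.float64(69.0), np.float64(984.0)]
  -72.0 [2.9 4.9] 3.361
  -73.0 [8.9 4.6] 3.395
  14.0 [4.2 9.5] 4.136
  16.0 [5.5 6.2] 4.151
  108.0 [1.4 6.5] 3.385
  107.0 [0.7 5.2] 3.37
```

View pics/side3.png

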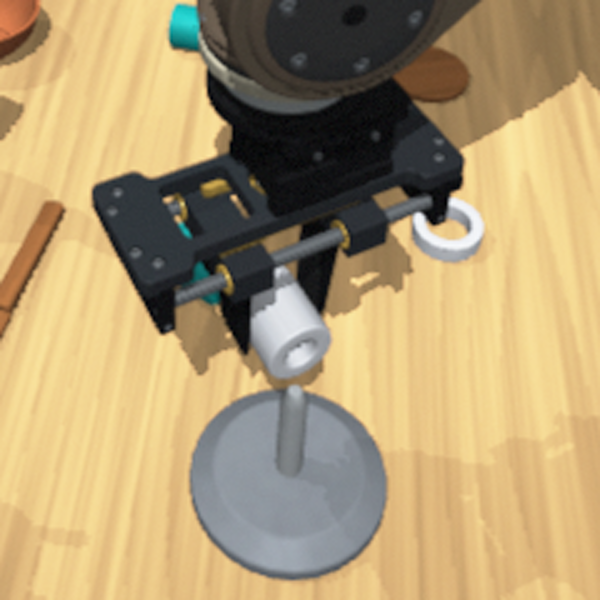

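The sleeve's near end is over the spindle tip (crop (290,390)). I'll press down gently so that the sleeve pivots upright in the pads.

```bash
python3 -m pendant '[[0,1.3,10,0],[0,1.3,18,0],[0,1.3,22,0],[0,1.3,25,0],[0,1.3,27,0],[0,1.3,28,0]]'; python3 -m pendant '[[0,0,2,0],[0,0,4,0],[0,0,5,0],[0,0,6,0]]';python3 - <<'E'
from h import *
p=shot('side')
cv2.imwrite('pics/side4.png',cv2.resize(p['pixels'][240:480,240:480,::-1],(600,600),interpolation=cv2.INTER_CUBIC))
E
```

```text
t: 6.92
eef_pos: [503.1, 284.3, 97.5]
tcp_rot: [3.14, -0.0, 0.57]
ft_force: [2.4, -7.9, 9.5]
opening: 0.416
t: 7.42
eef_pos: [503.8, 283.6, 92.1]
tcp_rot: [3.139, -0.001, 0.571]
ft_force: [0.1, -7.9, 9.4]
opening: 0.419
```

View pics/side4.png

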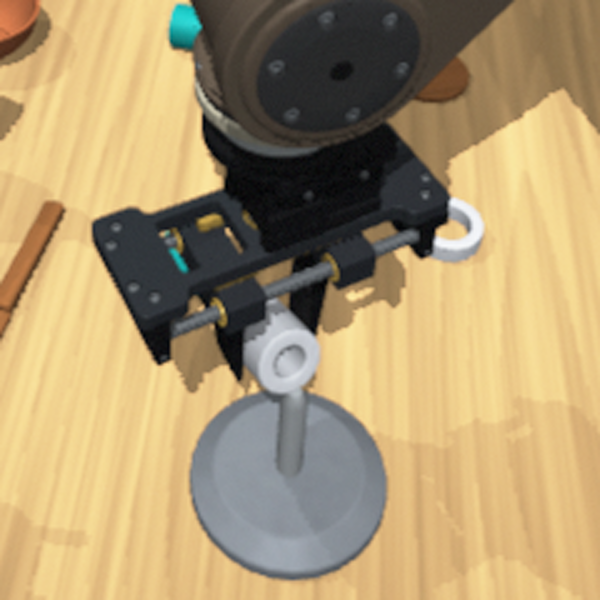

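It is pivoting with about 10 N and the bore now faces more upward. The arm gave way about 4 mm, so I continue and correct towards the spindle.

```bash
python3 -m pendant '[[0,-5,2,0],[0,-5,5,0],[0,-5,8,0],[0,-5,11,0],[0,-5,13,0]]'; python3 go.py 501.1 287.1 70 32.7;  python3 - <<'E'
from h import *
p=shot('side')
cv2.imwrite('pics/side5.png',cv2.resize(p['pixels'][240:480,240:480,::-1],(600,600),interpolation=cv2.INTER_CUBIC))
E
```

```text
t: 8.1
eef_pos: [502.7, 287.6, 79.9]
tcp_rot: [3.137, -0.004, 0.57]
ft_force: [3.9, -3.6, 10.9]
opening: 0.421
t 8.10 pos [502.7 287.6  79.9] yaw 32.7 row: [-1.6 -0.4  9.9 -0. ] F [ 3.9 -3.6 10.9] open 0.421
```

View pics/side5.png

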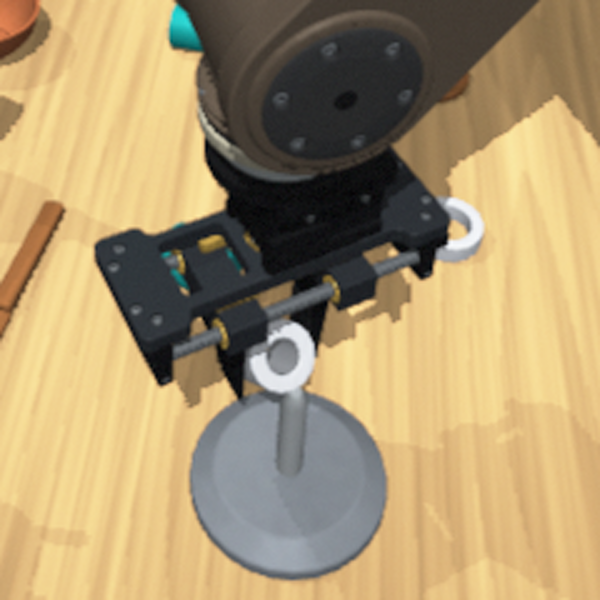

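Good, it is at roughly 50° and still turning. I keep going.

```bash
python3 -m pendant '[[-1.5,-1,3,0],[-1.5,-1,6,0],[-1.5,-1,9,0],[-1.5,-1,12,0],[-1.5,-1,14,0]]'; python3 -m pendant '[[0,-1,3,0],[0,-1,6,0],[0,-1,9,0],[0,-1,11,0]]'; python3 go.py 501.1 287.1 50 32.7;  python3 - <<'E'
from h import *
p=shot('side')
cv2.imwrite('pics/side6.png',cv2.resize(p['pixels'][240:480,240:480,::-1],(600,600),interpolation=cv2.INTER_CUBIC))
E
```

```text
t: 8.78
eef_pos: [503.2, 287.5, 67.2]
tcp_rot: [3.136, -0.009, 0.57]
ft_force: [5.8, -7.0, 13.5]
opening: 0.423
t: 9.28
eef_pos: [505.5, 288.1, 57.6]
tcp_rot: [3.134, -0.015, 0.57]
ft_force: [7.6, -7.4, 12.3]
opening: 0.42
t 9.28 pos [505.5 288.1  57.6] yaw 32.6 row: [-4.2 -1.5  7.6 -0.1] F [ 7.6 -7.4 12.3] open 0.420
```

View pics/side6.png

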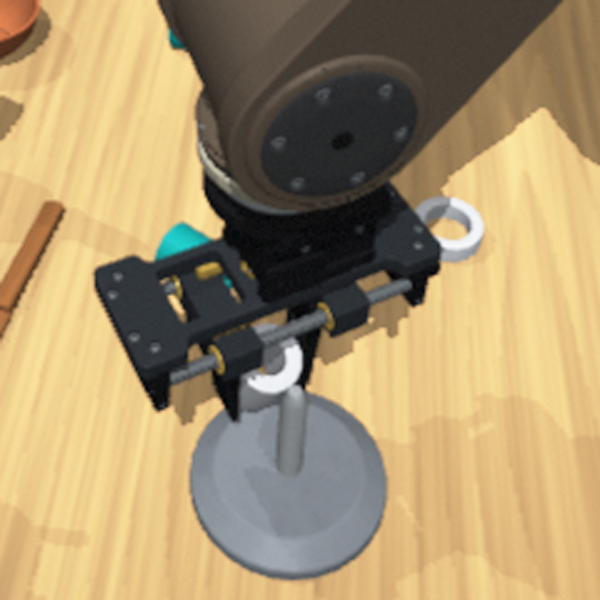

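```bash
python3 -m pendant '[[-2,6,0,0],[-3,14,0,0],[-3,26,-4,0],[-3,34,-20,0],[-3,34,-50,0],[-3,34,-50,0]]'; python3 tilt.py;  python3 - <<'E'
from h import *
p=shot('side')
cv2.imwrite('pics/side7.png',cv2.resize(p['pixels'][200:440,240:480,::-1],(600,600),interpolation=cv2.INTER_CUBIC))
E
```

```text
t: 10.07
eef_pos: [521.6, 257.8, 110.3]
tcp_rot: [3.133, -0.019, 0.569]
ft_force: [-0.1, -0.2, -1.6]
opening: 0.418
views 1 [np.float64(601.0)]
  -37.0 [ 3.8 20.4] 0.665
  -37.0 [ 4.3 18.8] 0.667
  60.0 [ 9.2 16.9] 0.337
  60.0 [ 8.2 17.3] 0.341
  60.0 [ 8.6 16.8] 0.339
  58.0 [ 6.8 17.9] 0.338
```

View pics/side7.png

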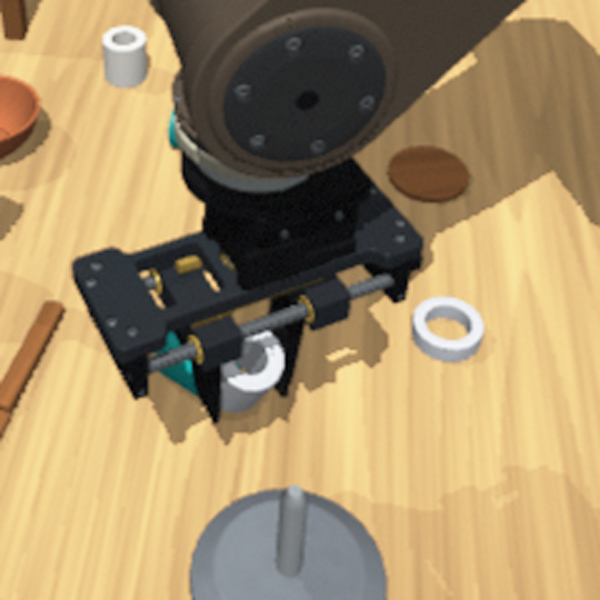

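The sleeve leans roughly 25–30° from vertical, with its lowest corner on the side that will right it when pressed on the bench. I'll take it to a clear spot at (460,190) and press it down gently.

```bash
python3 go.py 460 190 35 32.7
```

```text
t 10.32 pos [520.1 257.6 106.9] yaw 32.7 row: [-87.1  24.5  71.9  -0. ] F [-0.6  0.8 -1.8] open 0.419
```

```bash
python3 -m pendant '[[-40,11,0,0],[-80,22,10,0],[-87,24.5,40,0],[-87,24.5,65,0],[-87,24.5,72,0],[-87,24.5,80,0],[-87,24.5,84,0],[-87,24.5,87,0]]'; python3 -m pendant '[[0,0,3,0],[0,0,5,0],[0,0,7,0],[0,0,8,0]]';python3 -m pendant '[[0,0,2,0],[0,0,4,0],[0,0,5,0],[0,0,6,0]]'; python3 - <<'E'
from h import *
p=shot('side')
cv2.imwrite('pics/side8.png',cv2.resize(p['pixels'][200:440,240:480,::-1],(600,600),interpolation=cv2.INTER_CUBIC))
E
```

```text
t: 11.32
eef_pos: [461.6, 190.3, 19.1]
tcp_rot: [3.134, -0.014, 0.57]
ft_force: [-1.1, -0.5, -1.3]
opening: 0.418
t: 11.82
eef_pos: [461.7, 190.3, 11.0]
tcp_rot: [3.134, -0.014, 0.57]
ft_force: [-0.4, -0.2, -2.2]
opening: 0.419
t: 12.32
eef_pos: [463.4, 190.7, 7.4]
tcp_rot: [3.132, -0.019, 0.57]
ft_force: [-1.4, -2.0, 36.9]
opening: 0.414
```

View pics/side8.png

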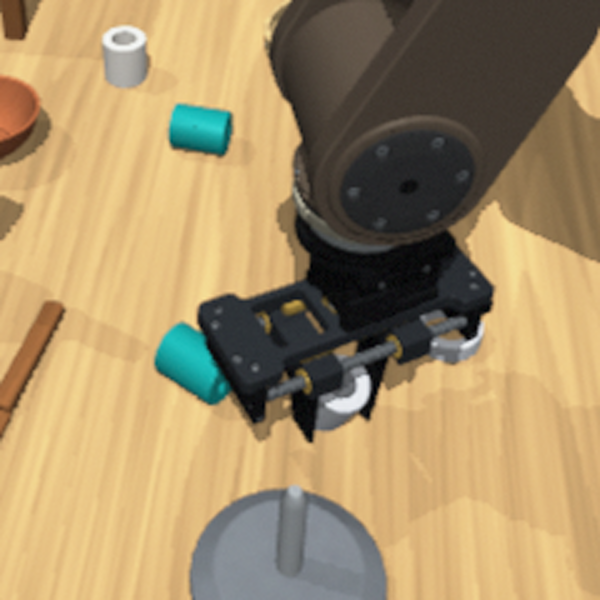

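Force jumped to 37 N. The hand must also swing away (+y tool) as the sleeve rights about its corner, so I follow that arc.

```bash
python3 -m pendant '[[-0.5,3,0,0],[-0.5,6,0,0],[-0.5,8,1,0],[-0.5,9,2,0]]'; python3 - <<'E'
from h import *
p=shot('side')
cv2.imwrite('pics/side9.png',cv2.resize(p['pixels'][280:400,320:440,::-1],(600,600),interpolation=cv2.INTER_CUBIC))
E
python3 tilt.py
```

```text
t: 12.88
eef_pos: [468.8, 183.3, 6.6]
tcp_rot: [3.132, -0.022, 0.57]
ft_force: [-3.1, 4.3, 24.8]
opening: 0.416
views 1 [np.float64(345.0)]
  -120.0 [ 3.3 21.2] 0.682
  -32.0 [ 2.3 22.1] 0.982
  60.0 [ 6.6 16.3] 0.641
  62.0 [ 8.4 15.5] 0.641
  62.0 [ 8.5 15.7] 0.64
  60.0 [ 6.8 16.7] 0.64
```

View pics/side9.png

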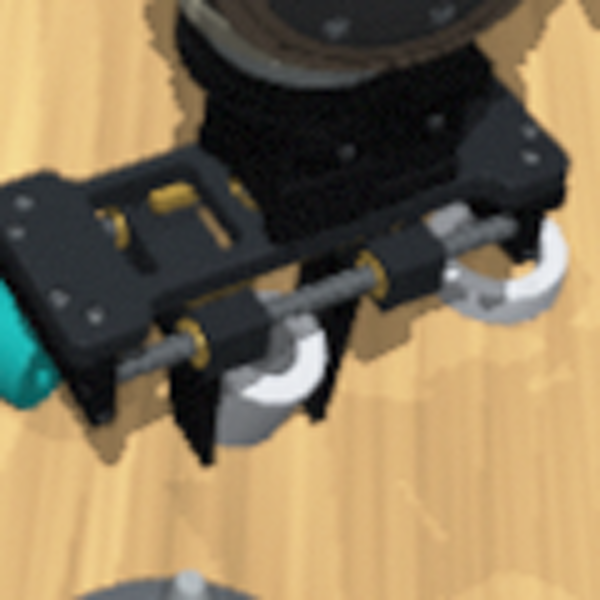

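The tilt is still about 62°. I'll lift and push its upper part squarely against the spindle's side, which has the better lever, to finish turning it upright.

```bash
python3 -m pendant '[[0,0,-10,0],[0,0,-30,0],[0,0,-48,0],[0,0,-48,0]]'; python3 tilt.py; python3 go.py 508.6 271.7 54 32.7
```

```text
t: 13.62
eef_pos: [468.2, 183.1, 55.4]
tcp_rot: [3.131, -0.023, 0.57]
ft_force: [-0.3, -0.2, -0.2]
opening: 0.411
views 2 [np.float64(46.0), np.float64(381.0)]
  -92.0 [13.7  6.4] 5.603
  -91.0 [13.  2.] 5.598
  10.0 [-6.  19.9] 6.477
  88.0 [-10.6   8.4] 5.796
  91.0 [-2.  -5.1] 5.742
  107.0 [18.4 -9. ] 5.329
t 13.82 pos [467.4 183.   53.8] yaw 32.6 row: [ 82.5 -52.5  -0.2  -0.1] F [-0.3 -0.1 -2.1] open 0.417
```

```bash
python3 -m pendant '[[40,-10,-2,0],[82.5,-25,-2,0],[82.5,-40,-1,0],[82.5,-52.5,0,0],[82.5,-52.5,0,0]]'; python3 - <<'E'
from h import *
p=shot('side')
cv2.imwrite('pics/side10.png',cv2.resize(p['pixels'][280:440,280:440,::-1],(600,600),interpolation=cv2.INTER_CUBIC))
E
python3 go.py 499.4 286.1 54 32.7
```

```text
t: 14.45
eef_pos: [507.3, 271.8, 54.6]
tcp_rot: [3.132, -0.019, 0.571]
ft_force: [-0.2, -1.1, -1.3]
opening: 0.414
t 14.50 pos [507.8 271.4  54.8] yaw 32.7 row: [  0.8 -16.9   0.8  -0. ] F [ 0.1 -0.1 -1.2] open 0.413
```

View pics/side10.png

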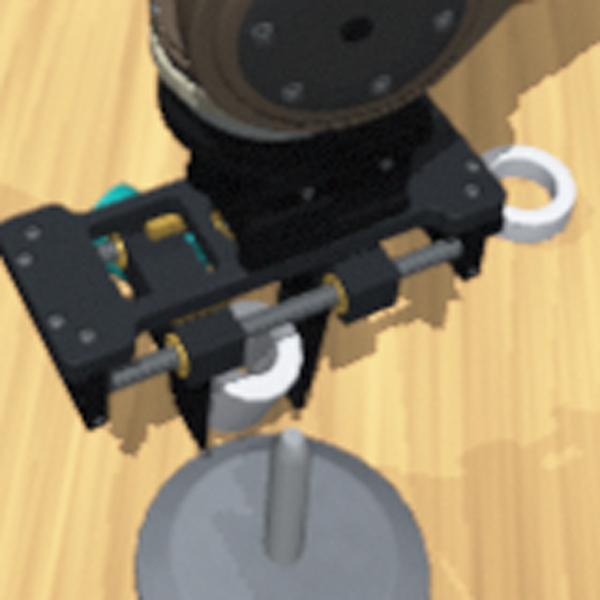

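```bash
python3 -m pendant '[[0,-5,0,0],[0,-10,0,0],[0,-14,0,0],[0,-17,0,0],[0,-18,0,0]]';python3 -m pendant '[[-0.5,-2,0,0],[-0.5,-4,0,0],[-0.5,-4,0,0]]'; python3 - <<'E'
from h import *
p=shot('side')
cv2.imwrite('pics/side11.png',cv2.resize(p['pixels'][280:440,280:440,::-1],(600,600),interpolation=cv2.INTER_CUBIC))
E
python3 go.py 499.4 286.1 54 32.7
```

```text
t: 15.12
eef_pos: [499.8, 284.5, 54.8]
tcp_rot: [3.129, -0.02, 0.571]
ft_force: [13.3, -26.5, -1.5]
opening: 0.411
t: 15.5
eef_pos: [499.7, 285.3, 55.2]
tcp_rot: [3.125, -0.022, 0.571]
ft_force: [13.7, -23.5, -1.5]
opening: 0.411
t 15.55 pos [499.7 285.3  55.1] yaw 32.7 row: [ 0.2 -0.8  1.1  0. ] F [ 15.2 -22.8  -1.2] open 0.413
```

View pics/side11.png

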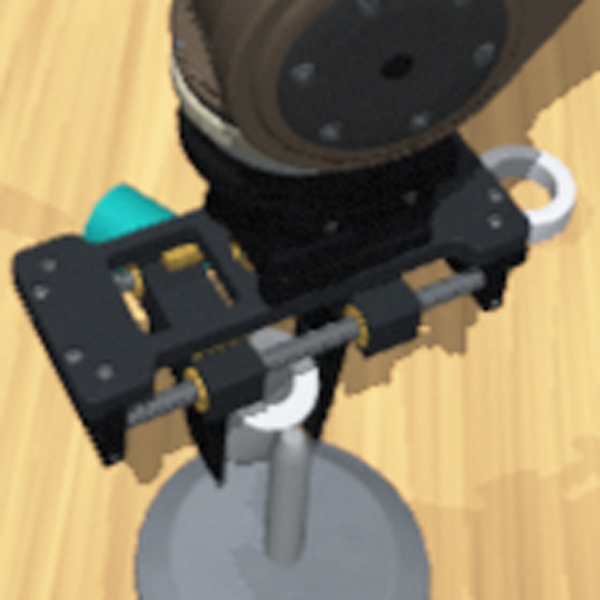

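```bash
cat > ov.py <<'E'
from h import *
import sys
def overlay(fn,box,angs,piv=14,a=8,k=4):
    p=shot('side'); s=env.state(); P=np.array(s['eef_pos']); yaw=s['tcp_rot'][2]
    x0,y0,x1,y1=box
    ims=[]
    for deg in angs:
        im=cv2.resize(p['pixels'][y0:y1,x0:x1,::-1],None,fx=k,fy=k,interpolation=cv2.INTER_CUBIC)
        t=np.radians(deg);B=np.array([-np.sin(yaw),np.cos(yaw),0]);J=np.array([np.cos(yaw),np.sin(yaw),0]);up=np.array([0,0,1.])
        ax=np.cos(t)*B+np.sin(t)*up;n=np.cross(J,ax);c=P+up*piv+ax*a
        th=np.linspace(0,2*np.pi,60)
        for e,r in((25,20),(25,10),(-25,20)):
            pts=[((px(p,c+e*ax+r*(np.cos(q)*J+np.sin(q)*n))-[x0,y0]+.5)*k-.5) for q in th]
            cv2.polylines(im,[np.int32(np.round(pts))],True,(0,255,0) if e>0 else (0,0,255),1)
        ims.append(im)
    cv2.imwrite('pics/'+fn+'.png',np.hstack(ims))
E
python3 - <<'E'
from ov import *
overlay('ov1',(310,340,410,440),(65,85))
E
```

```text
(no output)
```

View pics/ov1.png

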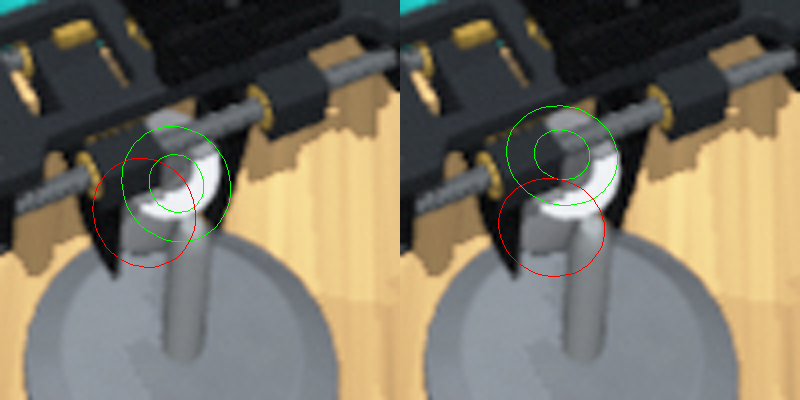

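The true outline lies between the two (about 78°), i.e. a 12° lean, well within self-righting. I'll back off, go to the clear bench spot, lower to light contact and release.

```bash
python3 -m pendant '[[0,6,0,0],[0,14,0,0],[0,30,-2,0],[0,40,-4,0],[0,40,-4,0]]'; python3 go.py 460 190 25 32.7
```

```text
t: 16.23
eef_pos: [521.7, 251.0, 60.0]
tcp_rot: [3.125, -0.023, 0.57]
ft_force: [0.2, 0.9, -1.0]
opening: 0.412
t 16.23 pos [521.7 251.   60. ] yaw 32.6 row: [-84.9  18.1  35.   -0.1] F [ 0.2  0.9 -1. ] open 0.412
```

```bash
python3 -m pendant '[[-42,9,0,0],[-85,18,5,0],[-85,18,20,0],[-85,18,35,0],[-85,18,42,0],[-85,18,46,0],[-85,18,48,0],[-85,18,48,0]]'; python3 -m pendant '[[0,0,1,0],[0,0,2,0],[0,0,2,0]]';
```

```text
t: 17.23
eef_pos: [461.4, 190.0, 10.5]
tcp_rot: [3.125, -0.023, 0.57]
ft_force: [0.3, 0.0, -0.4]
opening: 0.412
t: 17.6
eef_pos: [461.4, 190.0, 8.5]
tcp_rot: [3.125, -0.023, 0.57]
ft_force: [-0.2, 0.0, -1.2]
opening: 0.411
```

```bash
python3 -m pendant '[[0,0,1,0],[0,0,2,0],[0,0,2,0]]'; 
```

```text
t: 17.98
eef_pos: [461.6, 190.0, 6.9]
tcp_rot: [3.125, -0.023, 0.57]
ft_force: [-1.7, -0.6, 8.8]
opening: 0.408
```

Contact. I'll press a little along the righting arc.

```bash
python3 -m pendant '[[0,2,1,0],[0,4,2,0],[0,4,2,0]]'; python3 - <<'E'
from ov import *
overlay('ov2',(330,270,430,370),(75,90),piv=15,a=7)
E
```

```text
t: 18.35
eef_pos: [464.3, 187.1, 6.0]
tcp_rot: [3.124, -0.025, 0.57]
ft_force: [-2.6, 3.2, 14.3]
opening: 0.411
```

View pics/ov2.png

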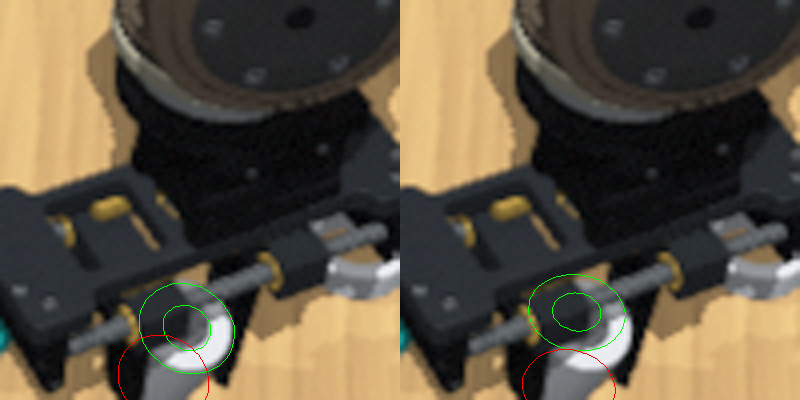

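The 75° overlay matches, a 15° lean, so I'll release.

```bash
python3 -m pendant '[[0,0,0,0],[0,0,0,0],[0,0,0,0],[0,0,0,0]]' 0.3; python3 - <<'E'
from ov import *
overlay('ov3',(330,270,430,370),(75,90),piv=18,a=0)
E
```

```text
t: 18.9
eef_pos: [464.2, 187.1, 5.9]
tcp_rot: [3.124, -0.025, 0.57]
ft_force: [-0.6, -0.2, 0.0]
opening: 0.69
```

View pics/ov3.png

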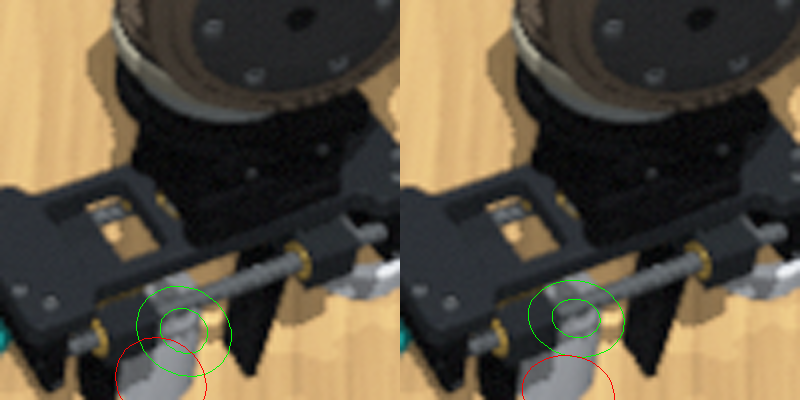

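It has righted. I'll open fully, rise clear and look.

```bash
python3 -m pendant '[[0,0,-15,0],[0,0,-45,0],[0,0,-90,0],[0,0,-130,0],[0,0,-150,0],[0,0,-150,0]]' 0; python3 - <<'E'
from fit import *
a=shot('top');b=shot('side','side12')
pm=[]
for p in(a,b):
    m=mask(p,'sleeve',px(p,[455,190,30]),30)
    if m is not None: pm.append((p,m));print(m.sum())
print(fit('upright',pm,[458,192]))
for pp in pm: print(fit('upright',[pp],[458,192]))
E
```

```text
t: 19.7
eef_pos: [460.1, 187.4, 157.8]
tcp_rot: [3.123, -0.029, 0.57]
ft_force: [0.1, 0.2, 0.4]
opening: 1.001
276.0
761.0
(array([473.34094855, 178.18064157]), np.float64(0.3023357340422314))
(array([474.03239469, 178.63748934]), np.float64(0.19933219664677465))
(array([472.0729261, 176.7305713]), np.float64(0.059570740254051686))
```

View pics/side12.png

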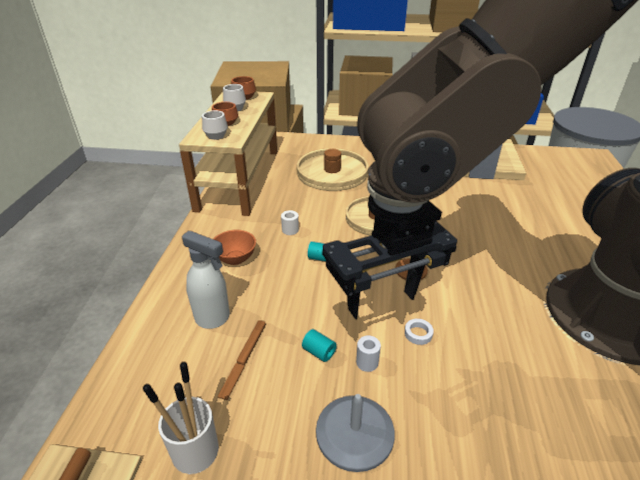

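The sleeve stands on its end at side (368,353), released. The tool has crept about 2° off vertical, so my planner must use the full rotation.

```bash
cat > go.py <<'E'
import sys
from h import *
from scipy.spatial.transform import Rotation as Ro
def plan(x,y,z,yaw_deg):
    s=env.state(); p=np.array(s['eef_pos']); R=Ro.from_euler('xyz',s['tcp_rot']).as_matrix(); yaw=s['tcp_rot'][2]
    d=(yaw_deg-np.degrees(yaw)+180)%360-180
    print('t %.2f pos'%s['t'],np.round(p,1),'yaw %.1f'%np.degrees(yaw),'row:',np.round(R.T@(np.array([x,y,z])-p),1),'turn',round(-d,1),'F',np.round(s['ft_force'],1),'open %.3f'%s['opening'],'toolz',np.round(R[:,2],3),'J',np.round(R[:,0],3))
if __name__=='__main__': plan(*map(float,sys.argv[1:]))
E
python3 go.py 473 177.3 70 32.7
```

```text
t 19.90 pos [459.2 187.1 155. ] yaw 32.6 row: [ 4.3 14.2 85.4] turn -0.1 F [0.5 0.1 0.7] open 0.998 toolz [ 0.029 -0.001 -1.   ] J [0.842 0.539 0.024]
```

```bash
python3 -m pendant '[[4,14,25,0],[4.3,14.2,60,0],[4.3,14.2,85,0],[4.3,14.2,85.4,0]]'; python3 go.py 473 177.3 23 32.7
```

```text
t: 20.4
eef_pos: [471.9, 177.0, 67.9]
tcp_rot: [3.126, -0.019, 0.57]
ft_force: [-1.1, 0.5, 0.2]
opening: 1.003
t 20.40 pos [471.9 177.   67.9] yaw 32.6 row: [ 0.3 -0.4 45. ] turn -0.1 F [-1.1  0.5  0.2] open 1.003 toolz [ 0.024 -0.002 -1.   ] J [0.842 0.539 0.019]
```

```bash
python3 -m pendant '[[0.3,-0.4,25,0],[0.3,-0.4,40,0],[0.3,-0.4,45,0],[0.3,-0.4,45,0]]'; python3 -m pendant '[[0,0,0,0],[0,0,0,0],[0,0,0,0],[0,0,0,0],[0,0,0,0]]' 1; python3 go.py 473 177.3 110 32.7
```

```text
t: 20.9
eef_pos: [473.1, 177.4, 23.2]
tcp_rot: [3.126, -0.019, 0.57]
ft_force: [0.1, 0.2, 0.5]
opening: 1.001
t: 21.52
eef_pos: [473.1, 177.4, 23.2]
tcp_rot: [3.126, -0.019, 0.57]
ft_force: [0.0, 1.1, 0.2]
opening: 0.534
t 21.52 pos [473.1 177.4  23.2] yaw 32.6 row: [  1.5   1.3 -86.7] turn -0.1 F [0.  1.1 0.2] open 0.534 toolz [ 0.024 -0.002 -1.   ] J [0.842 0.539 0.019]
```

```bash
python3 -m pendant '[[0,0,0,0],[0,0,0,0],[0,0,0,0]]'; python3 -m pendant '[[1.5,1,-25,0],[2,1.3,-60,0],[2,1.3,-95,0],[2,1.3,-110,0],[2,1.3,-110,0]]'; python3 go.py 486 310.7 130 32.7;  python3 - <<'E'
from h import *
a=shot('top','top13');p=shot('side')
cv2.imwrite('pics/side13.png',cv2.resize(p['pixels'][200:440,240:480,::-1],(600,600),interpolation=cv2.INTER_CUBIC))
E
```

```text
t: 21.9
eef_pos: [473.1, 177.4, 23.2]
tcp_rot: [3.126, -0.019, 0.57]
ft_force: [-0.6, -0.5, 0.6]
opening: 0.413
t: 22.52
eef_pos: [473.0, 177.7, 133.5]
tcp_rot: [3.126, -0.02, 0.57]
ft_force: [-0.3, -0.3, -1.7]
opening: 0.417
t 22.52 pos [473.  177.7 133.5] yaw 32.6 row: [  82.6 -105.     3.6] turn -0.1 F [-0.3 -0.3 -1.7] open 0.417 toolz [ 0.026 -0.002 -1.   ] J [0.842 0.539 0.02 ]
```

View pics/side13.png

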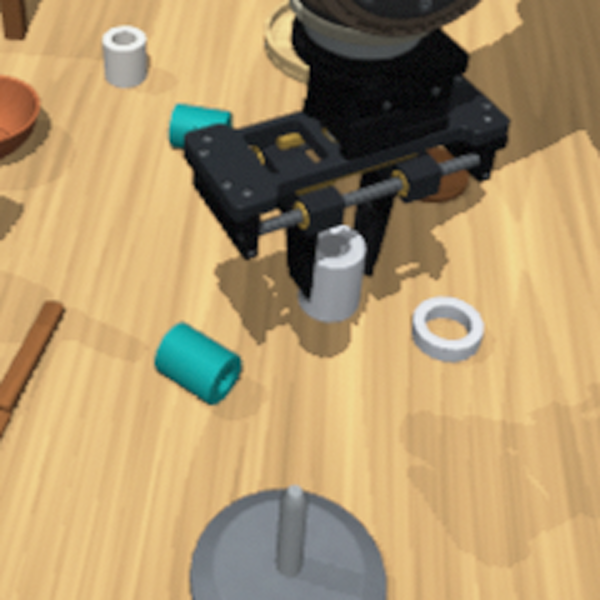

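The sleeve hangs upright in the fingers at crop (335,275). I'll move above the spindle and measure both in the same view.

```bash
python3 -m pendant '[[25,-30,-3,0],[52,-65,-3,0],[75,-95,0,0],[82.6,-105,3,0],[82.6,-105,3,0],[82.6,-105,3,0]]'; python3 - <<'E'
from fit import *
s=env.state();P=np.array(s['eef_pos']);print(P)
a=shot('top');b=shot('side')
cv2.imwrite('pics/side14.png',cv2.resize(b['pixels'][280:480,260:460,::-1],(600,600),interpolation=cv2.INTER_CUBIC))
for p in(a,b):
    m=mask(p,'sleeve',px(p,[P[0],P[1],P[2]+2]),25)
    if m is not None: print('sleeve',m.sum(),fit('upright',[(p,m)],P[:2],z=P[2]-23))
    m=mask(p,'stand',px(p,[486,310,25]),30)
    if m is not None: print('stand',m.sum(),fit('stand',[(p,m)],[486,310.7]))
E
python3 go.py 486 310.7 100 32.7
```

```text
t: 23.38
eef_pos: [485.2, 309.4, 128.7]
tcp_rot: [3.127, -0.017, 0.569]
ft_force: [-0.4, -0.5, -1.7]
opening: 0.415
[485.21912414 309.38806407 128.70461121]
sleeve 144.0 (array([495.27273447, 287.67276614]), np.float64(2.186192810457516))
stand 1464.0 (array([488.27645588, 308.98010607]), np.float64(0.5463355834136933))
sleeve 847.0 (array([484.92791128, 308.14504586]), np.float64(0.4953677338704076))
stand 4634.0 (array([484.94278336, 309.99665184]), np.float64(0.12843094941904254))
t 23.68 pos [485.5 310.  129.3] yaw 32.6 row: [ 0.2 -0.7 29.3] turn -0.1 F [ 0.7  0.3 -1.6] open 0.416 toolz [ 0.023 -0.003 -1.   ] J [0.842 0.539 0.018]
```

View pics/side14.png

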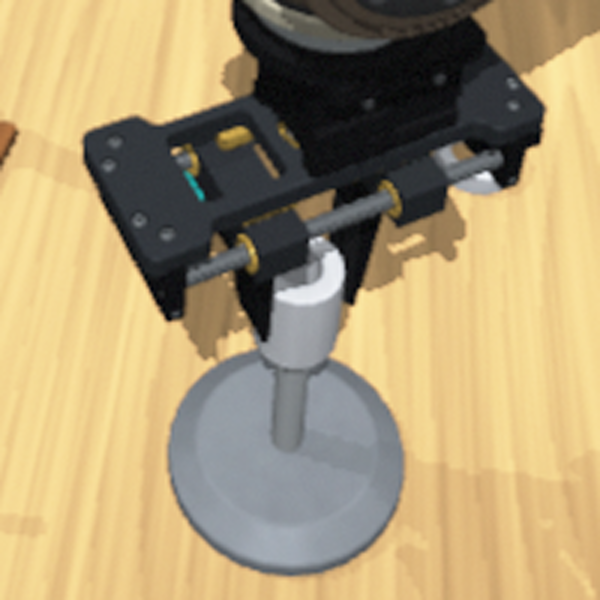

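```bash
python3 go.py 486 311.2 100 32.7; python3 -m pendant '[[0.5,-0.9,5,0],[0.5,-0.9,10,0],[0.5,-0.9,14,0],[0.5,-0.9,18,0],[0.5,-0.9,21,0],[0.5,-0.9,24,0]]'; python3 go.py 486 311 80 32.7; 
```

```text
t 23.68 pos [485.5 310.  129.3] yaw 32.6 row: [ 0.5 -1.2 29.3] turn -0.1 F [ 0.7  0.3 -1.6] open 0.416 toolz [ 0.023 -0.003 -1.   ] J [0.842 0.539 0.018]
t: 24.42
eef_pos: [486.0, 311.0, 105.1]
tcp_rot: [3.127, -0.018, 0.569]
ft_force: [0.0, 0.8, -0.6]
opening: 0.413
t 24.43 pos [486.  311.  105.1] yaw 32.6 row: [-0.5 -0.4 25.1] turn -0.1 F [ 0.   0.8 -0.6] open 0.413 toolz [ 0.023 -0.003 -1.   ] J [0.842 0.539 0.018]
```

It is engaged past the taper with no side force. I lower the rest of the way.

```bash
python3 -m pendant '[[-0.2,-0.2,10,0],[-0.4,-0.4,20,0],[-0.6,-0.6,30,0],[-0.8,-0.7,40,0],[-1,-0.8,48,0],[-1.1,-0.9,54,0],[-1.2,-0.9,57,0],[-1.2,-0.9,58,0]]'; python3 go.py 486 311 43 32.7
```

```text
t: 25.42
eef_pos: [485.9, 311.0, 47.1]
tcp_rot: [3.127, -0.018, 0.569]
ft_force: [0.0, -0.3, -2.1]
opening: 0.415
t 25.43 pos [485.9 311.   47.1] yaw 32.6 row: [ 0.  -0.   4.1] turn -0.1 F [ 0.  -0.3 -2.1] open 0.415 toolz [ 0.023 -0.003 -1.   ] J [0.842 0.539 0.018]
```

```bash
python3 -m pendant '[[0,0,1,0],[0,0,2,0],[0,0,3,0],[0,0,3.5,0],[0,0,3.5,0]]'; python3 go.py 486 311 43 32.7
```

```text
t: 26.05
eef_pos: [486.0, 311.0, 43.5]
tcp_rot: [3.127, -0.018, 0.569]
ft_force: [0.0, 0.1, -1.2]
opening: 0.412
t 26.05 pos [486.  311.   43.5] yaw 32.6 row: [ 0.  -0.   0.5] turn -0.1 F [ 0.   0.1 -1.2] open 0.412 toolz [ 0.023 -0.003 -1.   ] J [0.842 0.539 0.018]
```

```bash
python3 -m pendant '[[0,0,0.7,0],[0,0,1.4,0],[0,0,1.4,0]]'; python3 go.py 486 311 43 32.7
```

```text
t: 26.42
eef_pos: [486.1, 311.0, 43.2]
tcp_rot: [3.127, -0.019, 0.569]
ft_force: [-2.7, -1.4, 11.5]
opening: 0.412
t 26.43 pos [486.1 311.   43.2] yaw 32.6 row: [-0.1 -0.1  0.2] turn -0.1 F [-2.7 -1.4 11.5] open 0.412 toolz [ 0.024 -0.002 -1.   ] J [0.842 0.539 0.019]
```

Seated: force 11.5 N at exactly the expected height (43). I release and rise.

```bash
python3 -m pendant '[[0,0,-0.5,0],[0,0,-0.5,0],[0,0,-0.5,0],[0,0,-0.5,0]]' 0;  python3 -m pendant '[[0,0,-25,0],[0,0,-60,0],[0,0,-100,0],[0,0,-130,0],[0,0,-130,0]]'; python3 go.py 474 -268.7 175 -20;  python3 - <<'E'
from h import *
p=shot('side')
cv2.imwrite('pics/side15.png',cv2.resize(p['pixels'][280:480,260:460,::-1],(600,600),interpolation=cv2.INTER_CUBIC))
E
```

```text
t: 26.92
eef_pos: [486.1, 311.0, 43.5]
tcp_rot: [3.127, -0.019, 0.569]
ft_force: [-0.4, 0.7, -0.3]
opening: 0.775
t: 27.55
eef_pos: [483.7, 311.7, 175.5]
tcp_rot: [3.126, -0.022, 0.569]
ft_force: [0.2, 0.2, -0.3]
opening: 1.0
t 27.55 pos [483.7 311.7 175.5] yaw 32.6 row: [-320.8  483.8    0.6] turn 52.6 F [ 0.2  0.2 -0.3] open 1.000 toolz [ 0.027 -0.001 -1.   ] J [0.842 0.539 0.022]
```

View pics/side15.png

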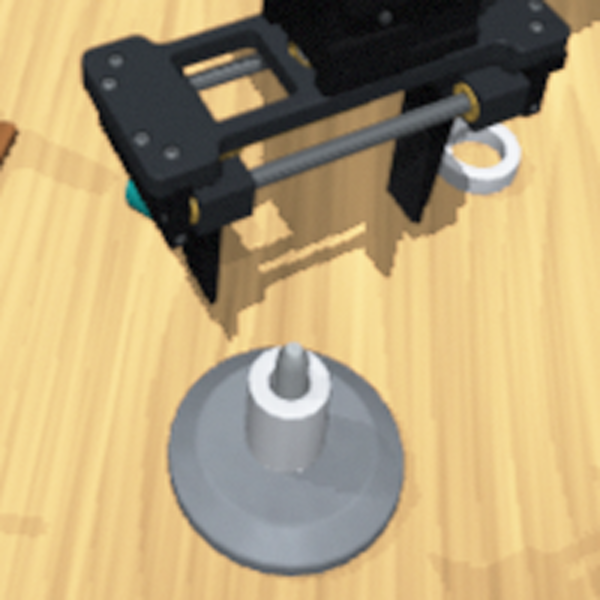

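The sleeve sits home on the foot with the tip showing through the bore (crop (290,370)). Now the tray, travelling at height.

```bash
python3 -m pendant '[[-25,40,0,8],[-58,88,0,16],[-90,136,0,24],[-123,185,0,32.6],[-155,234,0,32.6],[-188,283,0,32.6],[-220,332,0,32.6],[-253,381,0,32.6]]'; python3 go.py 474 -268.7 100 0
```

```text
t: 28.6
eef_pos: [474.5, -147.7, 173.3]
tcp_rot: [3.141, -0.023, -0.0]
ft_force: [0.9, 0.2, 0.7]
opening: 1.001
t 28.60 pos [ 474.5 -147.7  173.3] yaw -0.0 row: [ -2.1 121.   73.4] turn -0.0 F [0.9 0.2 0.7] open 1.001 toolz [ 0.023 -0.001 -1.   ] J [ 1.    -0.     0.023]
```

```bash
python3 -m pendant '[[-1,50,20,0],[-2,100,45,0],[-2.1,121,65,0],[-2.1,121,73,0],[-2.1,121,73,0]]'; python3 - <<'E'
from fit import *
a=shot('top','top16');b=shot('side')
cv2.imwrite('pics/side16.png',cv2.resize(b['pixels'][120:270,280:480,::-1],(800,600),interpolation=cv2.INTER_CUBIC))
E
python3 go.py 474 -268.7 60 0
```

```text
t: 29.22
eef_pos: [473.5, -267.8, 99.4]
tcp_rot: [-3.141, -0.021, -0.0]
ft_force: [-0.1, 0.2, 0.2]
opening: 1.004
t 29.32 pos [ 474.2 -267.8  100.7] yaw 0.0 row: [-1.2  0.8 40.7] turn 0.0 F [-0.   0.8  0.1] open 1.000 toolz [ 0.023 -0.001 -1.   ] J [1.    0.001 0.023]
```

View pics/side16.png

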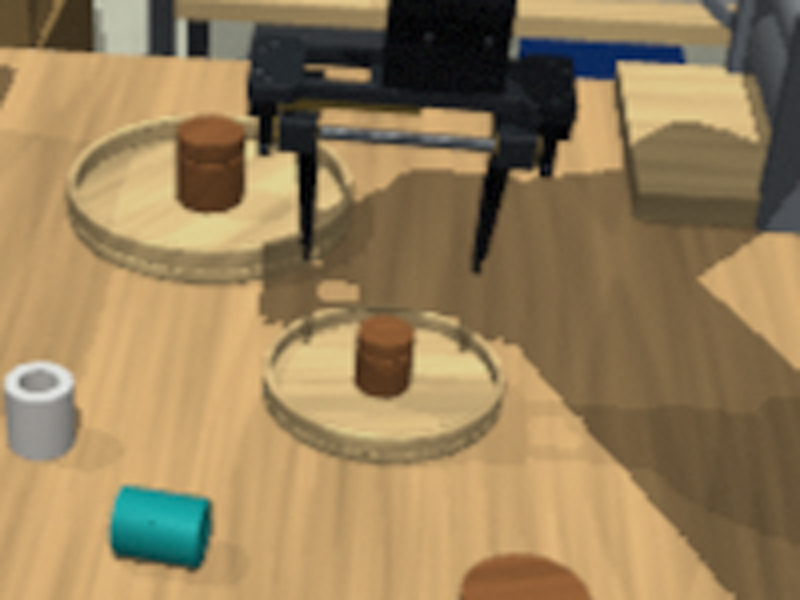

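View pics/top16.png

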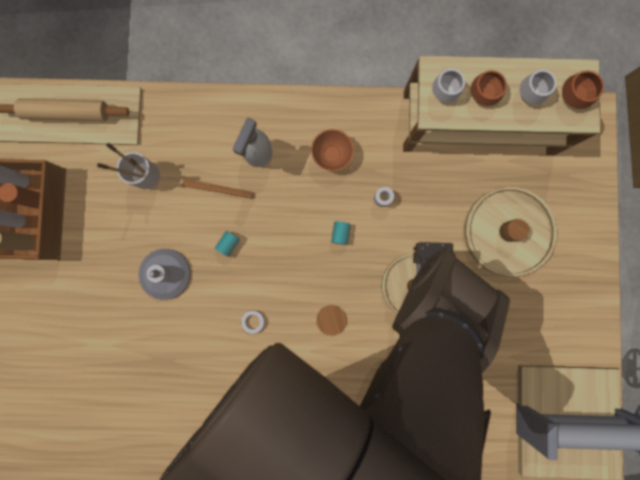

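The fingers stand either side of the smaller tray's knob (side crop (385,355)); the larger tray at (210,165) is left alone. I descend onto the knob.

```bash
python3 -m pendant '[[-1.2,0.8,25,0],[-1.5,0.8,50,0],[-2,0.8,70,0],[-2.2,0.8,82,0],[-2.2,0.8,85,0],[-2.2,0.8,85,0]]'; python3 go.py 474 -268.7 15 0
```

```text
t: 30.08
eef_pos: [474.2, -268.7, 16.2]
tcp_rot: [3.14, -0.024, 0.001]
ft_force: [0.7, -0.6, 0.1]
opening: 0.999
t 30.07 pos [ 474.2 -268.7   16.2] yaw 0.1 row: [-0.3 -0.   1.2] turn 0.1 F [ 0.7 -0.6  0.1] open 0.999 toolz [ 0.024 -0.001 -1.   ] J [1.    0.001 0.024]
```

```bash
python3 -m pendant '[[0,0,0,0],[0,0,0,0],[0,0,0,0],[0,0,0,0],[0,0,0,0],[0,0,0,0],[0,0,0,0],[0,0,0,0]]' 1; python3 -m pendant '[[0,0,-15,0],[0,0,-40,0],[0,0,-80,0],[0,0,-120,0],[0,0,-140,0],[0,0,-140,0]]'; python3 - <<'E'
from fit import *
b=shot('side')
cv2.imwrite('pics/side17.png',cv2.resize(b['pixels'][90:240,280:480,::-1],(800,600),interpolation=cv2.INTER_CUBIC))
E
python3 go.py 486 310.9 160 0
```

```text
t: 31.08
eef_pos: [474.2, -268.7, 16.3]
tcp_rot: [3.14, -0.024, 0.001]
ft_force: [-1.0, -1.2, 1.8]
opening: 0.376
t: 31.82
eef_pos: [471.2, -268.7, 158.1]
tcp_rot: [3.138, -0.026, 0.001]
ft_force: [-0.3, -0.0, -3.7]
opening: 0.375
t 31.88 pos [ 470.8 -268.4  156.7] yaw 0.1 row: [  16.  -579.3   -4. ] turn 0.1 F [ 0.1  1.5 -3.7] open 0.376 toolz [ 0.025 -0.002 -1.   ] J [1.    0.001 0.025]
```

View pics/side17.png

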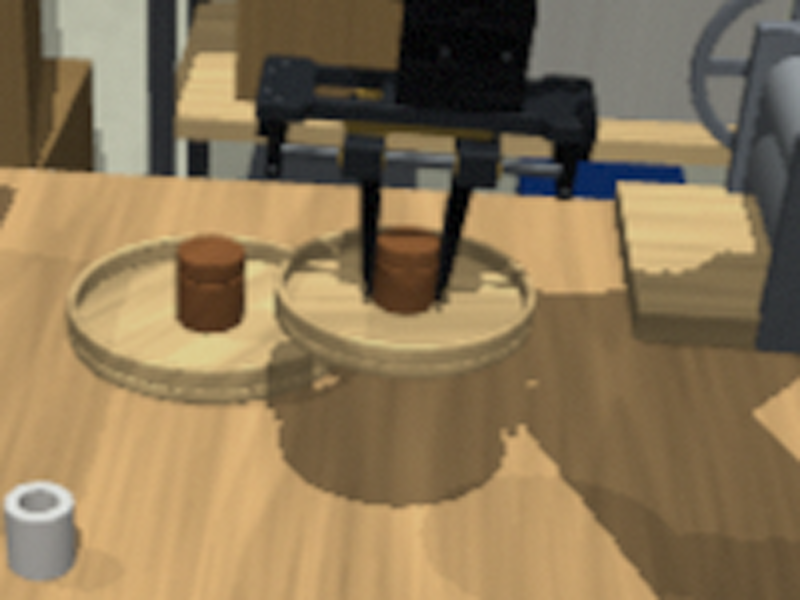

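The tray is held level by its knob. I carry it to above the spindle.

```bash
python3 -m pendant '[[1,-30,-4,0],[2,-75,-4,0],[4,-125,-4,0],[5,-177,-4,0],[7,-230,-4,0],[8,-283,-4,0],[9,-335,-4,0],[11,-388,-4,0]]'; python3 go.py 486 310.9 160 0
```

```text
t: 32.88
eef_pos: [480.5, 121.3, 159.1]
tcp_rot: [3.139, -0.023, 0.001]
ft_force: [1.0, 0.4, -2.6]
opening: 0.374
t 32.88 pos [480.5 121.3 159.1] yaw 0.1 row: [   5.7 -189.6   -1.1] turn 0.1 F [ 1.   0.4 -2.6] open 0.374 toolz [ 0.023 -0.002 -1.   ] J [1.    0.001 0.023]
```

```bash
python3 -m pendant '[[2,-50,-1,0],[3,-100,-1,0],[5,-145,-1,0],[5.7,-175,-1,0],[5.7,-189,-1,0],[5.7,-189.6,-1,0],[5.7,-189.6,-1,0]]'; python3 - <<'E'
from fit import *
s=env.state();P=np.array(s['eef_pos']);print(P,s['tcp_rot'])
a=shot('top','top18');b=shot('side')
cv2.imwrite('pics/side18.png',cv2.resize(b['pixels'][240:480,220:480,::-1],(650,600),interpolation=cv2.INTER_CUBIC))
for p in(a,b):
    m=mask(p,'tray',px(p,[P[0],P[1],P[2]]),40)
    if m is not None: print('tray',m.sum(),fit('tray',[(p,m)],P[:2],z=P[2]-16))
    m=mask(p,'stand',px(p,[486,310,25]),30)
    if m is not None: print('stand',m.sum(),fit('stand',[(p,m)],[486,310.7]))
E
python3 go.py 486 310.9 120 0
```

```text
t: 33.75
eef_pos: [485.9, 309.8, 159.6]
tcp_rot: [3.139, -0.022, 0.0]
ft_force: [-0.5, 0.2, -3.2]
opening: 0.377
[485.87064047 309.84648055 159.55980728] [ 3.13891072e+00 -2.18380740e-02  4.39002559e-04]
tray 2390.0 (array([487.49739392, 308.11052565]), np.float64(0.9174140618590532))
stand 361.0 (array([499.51296616, 278.49065514]), np.float64(5.231535495084461))
t 34.05 pos [486.1 310.4 160. ] yaw 0.0 row: [-1.  -0.6 39.9] turn 0.0 F [ 0.2  0.4 -3.3] open 0.378 toolz [ 0.023 -0.002 -1.   ] J [1.    0.    0.023]
```

View pics/side18.png

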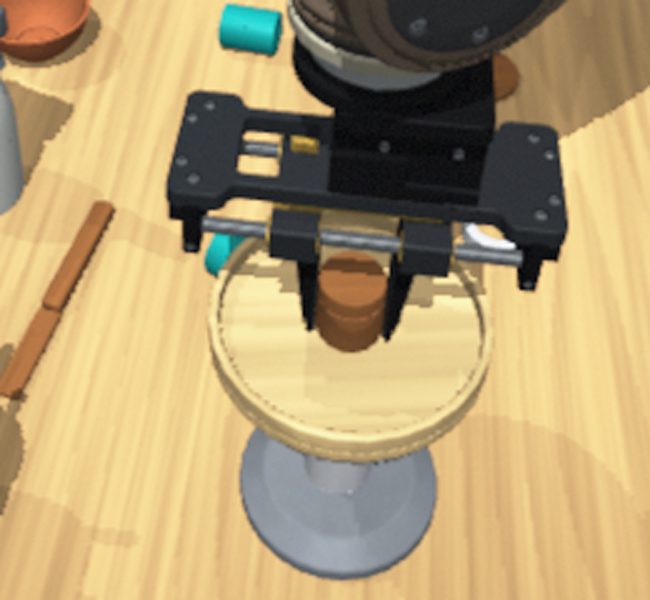

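```bash
python3 - <<'E'
from h import *
b=shot('side');s=env.state();P=np.array(s['eef_pos']);print(P)
x0,y0,x1,y1=290,320,430,450;k=5
im=cv2.resize(b['pixels'][y0:y1,x0:x1,::-1],None,fx=k,fy=k,interpolation=cv2.INTER_CUBIC)
th=np.linspace(0,2*np.pi,100)
from scipy.spatial.transform import Rotation as Ro
R=Ro.from_euler('xyz',s['tcp_rot']).as_matrix(); Rt=R@np.diag([1,-1,-1.])
def d(r,z,c,org):
    pts=[(px(b,org+Rt@np.array([r*np.cos(t),r*np.sin(t),z]))-[x0,y0]+.5)*k-.5 for t in th]
    cv2.polylines(im,[np.int32(np.round(pts))],True,c,1)
for r,z in((75,-16),(75,4),(70,4),(18,32)): d(r,z,(0,255,0),P)
Rt=np.eye(3)
d(60,20,(255,0,0),np.array([486,310.9,0])); d(60,0,(255,0,0),np.array([486,310.9,0]))
cv2.imwrite('pics/ov19.png',im)
E
```

```text
[486.07206274 310.52350173 159.96713629]
```

View pics/ov19.png

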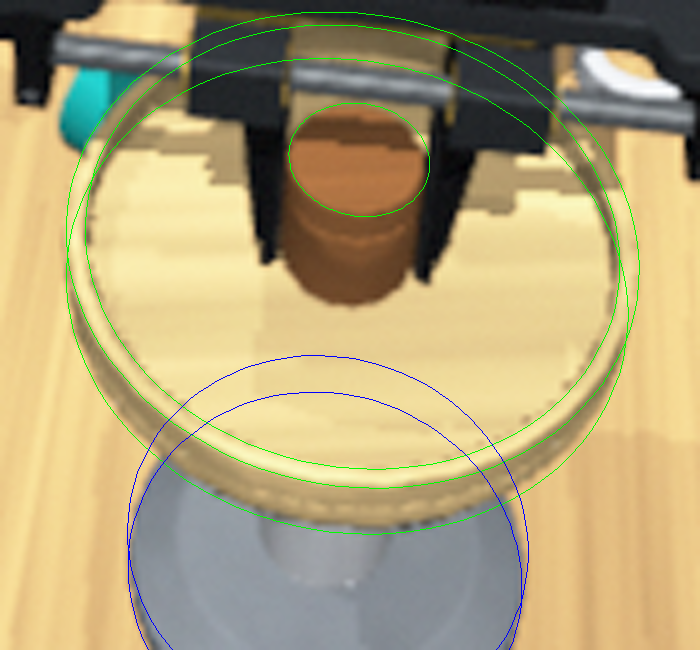

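```bash
python3 - <<'E'
from h import *
b=shot('side');s=env.state();P=np.array(s['eef_pos']);print(P)
x0,y0,x1,y1=290,320,430,450;k=5
im=cv2.resize(b['pixels'][y0:y1,x0:x1,::-1],None,fx=k,fy=k,interpolation=cv2.INTER_CUBIC)
th=np.linspace(0,2*np.pi,100)
def d(r,z,c,org):
    pts=[(px(b,org+np.array([r*np.cos(t),r*np.sin(t),z]))-[x0,y0]+.5)*k-.5 for t in th]
    cv2.polylines(im,[np.int32(np.round(pts))],True,c,1)
for r,z in((75,-16),(75,4),(70,4),(18,32)): d(r,z,(0,255,0),P)
d(20,70,(255,0,0),np.array([486,310.9,0])); d(20,20,(255,0,0),np.array([486,310.9,0]));d(60,0,(255,0,0),np.array([486,310.9,0]))
cv2.imwrite('pics/ov20.png',im)
E
```

```text
[486.02933776 310.59757197 159.94021542]
```

View pics/ov20.png

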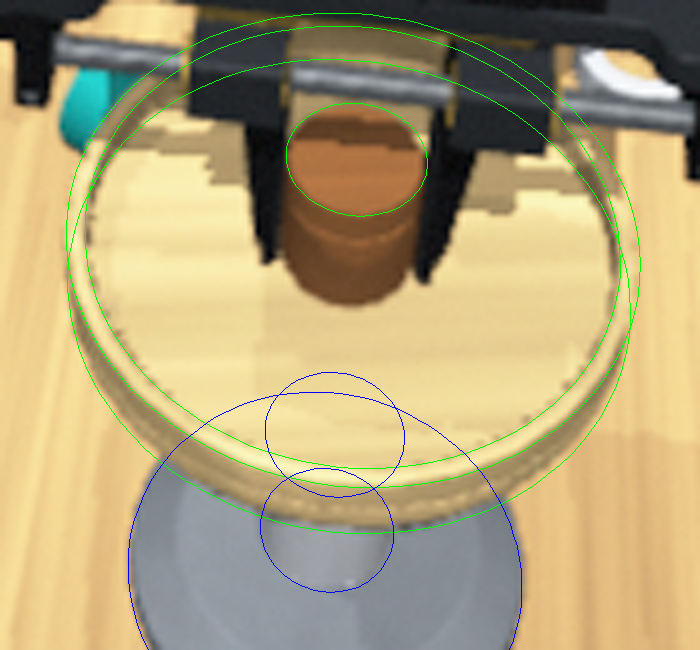

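The overlay agrees within about 1 mm for both the tray (rim) and the sleeve/foot. I lower it onto the spindle tip.

```bash
python3 -m pendant '[[-0.2,0,12,0],[-0.5,0,24,0],[-0.8,0,36,0],[-1,0,43,0],[-1.1,0,48,0],[-1.2,0,53,0],[-1.4,0,57,0]]'; python3 go.py 486 310.7 86 0
```

```text
t: 35.02
eef_pos: [486.0, 310.5, 102.8]
tcp_rot: [3.14, -0.023, 0.001]
ft_force: [0.2, 0.2, -2.2]
opening: 0.373
t 35.02 pos [486.  310.5 102.8] yaw 0.0 row: [-0.4 -0.2 16.8] turn 0.0 F [ 0.2  0.2 -2.2] open 0.373 toolz [ 0.023 -0.002 -1.   ] J [1.    0.001 0.023]
```

The socket is over the tip, with no contact force. I continue slowly to the sleeve.

```bash
python3 -m pendant '[[-0.1,-0.2,4,0],[-0.2,-0.2,8,0],[-0.3,-0.2,11,0],[-0.35,-0.2,13,0],[-0.4,-0.2,14.5,0],[-0.4,-0.2,15.5,0],[-0.4,-0.2,15.5,0]]'; python3 go.py 486 310.7 86 0
```

```text
t: 35.9
eef_pos: [485.9, 310.7, 87.3]
tcp_rot: [3.14, -0.023, 0.001]
ft_force: [-0.3, -0.1, -2.0]
opening: 0.373
t 35.90 pos [485.9 310.7  87.3] yaw 0.0 row: [0.  0.  1.3] turn 0.0 F [-0.3 -0.1 -2. ] open 0.373 toolz [ 0.023 -0.002 -1.   ] J [1.    0.001 0.023]
```

```bash
python3 -m pendant '[[0,0,0.5,0],[0,0,1,0],[0,0,1.3,0],[0,0,1.6,0],[0,0,1.6,0]]'; python3 go.py 486 310.7 86 0
```

```text
t: 36.52
eef_pos: [486.1, 310.8, 86.2]
tcp_rot: [3.14, -0.023, 0.001]
ft_force: [-1.2, -1.5, 5.6]
opening: 0.373
t 36.52 pos [486.1 310.8  86.2] yaw 0.0 row: [-0.1  0.1  0.2] turn 0.0 F [-1.2 -1.5  5.6] open 0.373 toolz [ 0.023 -0.002 -1.   ] J [1.    0.001 0.023]
```

Contact came at exactly the expected height (underside 70). I release and rise.

```bash
python3 -m pendant '[[0,0,0,0],[0,0,0,0],[0,0,0,0],[0,0,0,0]]' 0.25; python3 -m pendant '[[0,0,-20,0],[0,0,-50,0],[0,0,-80,0],[0,-0,-100,0],[0,60,-110,0],[0,120,-110,0],[0,180,-110,0],[0,200,-110,0]]'; python3 - <<'E'
from fit import *
a=shot('top','top21');b=shot('side','side21')
for p in(a,b):
    m=mask(p,'tray',px(p,[486,311,85]),40)
    if m is not None: print('tray',m.sum(),fit('tray',[(p,m)],[486,311],z=70))
for n,v in (('prop',0),('collar',0),('rib',0),('bowl',0),('spray',0),('brush_cup',0),('knife',0)):
    for r in vision.find_in(a,n)[:1]: print(n,round(r['confidence'],2),np.round(w(a,r['at'])))
E
```

```text
t: 37.02
eef_pos: [486.1, 310.7, 86.1]
tcp_rot: [3.14, -0.023, 0.001]
ft_force: [-0.1, 0.1, 0.8]
opening: 0.727
t: 38.02
eef_pos: [483.4, 108.4, 196.6]
tcp_rot: [3.14, -0.023, -0.002]
ft_force: [-0.6, 0.9, -0.4]
opening: 0.752
tray 1821.0 (array([489.25744146, 315.29055855]), np.float64(1.1773083093753702))
prop 0.59 [ 675. -193.   42.]
collar 0.42 [382.  88.  16.]
rib 0.9 [388. -76.   3.]
bowl 0.71 [787. -75.  22.]
spray 0.95 [763.  93. 128.]
brush_cup 0.55 [712. 378.  69.]
knife 0.88 [691. 198.  13.]
```

View pics/side21.png

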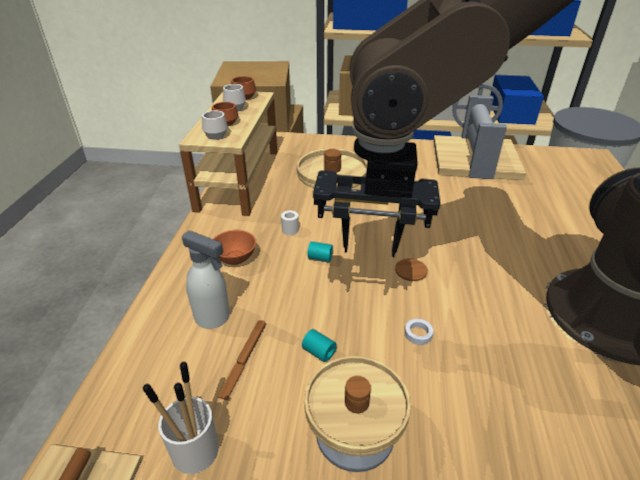

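View pics/top21.png

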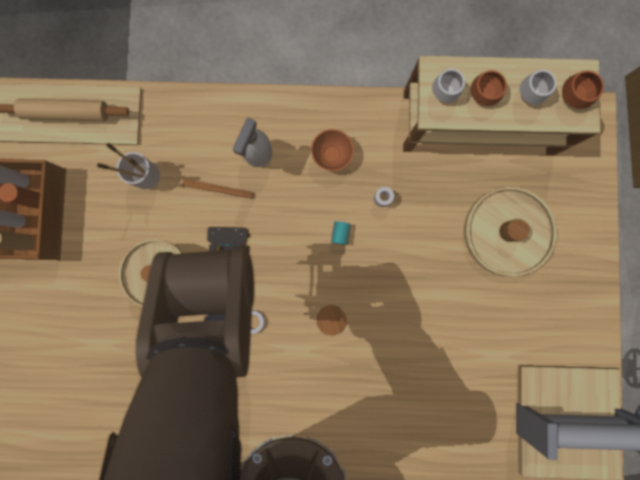

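The tray sits on the stand (side (357,400)), and the others are in place in both views. One overlay to check height and level.

```bash
python3 - <<'E'
from h import *
b=shot('side')
x0,y0,x1,y1=295,345,425,475;k=4
im=cv2.resize(b['pixels'][y0:y1,x0:x1,::-1],None,fx=k,fy=k,interpolation=cv2.INTER_CUBIC)
th=np.linspace(0,2*np.pi,100)
def d(r,z,c):
    pts=[(px(b,np.array([485.5+r*np.cos(t),310.2+r*np.sin(t),z]))-[x0,y0]+.5)*k-.5 for t in th]
    cv2.polylines(im,[np.int32(np.round(pts))],True,c,1)
for r,z in((75,70),(75,90),(70,90),(18,118)): d(r,z,(0,255,0))
cv2.imwrite('pics/ov22.png',im)
E
```

```text
(no output)
```

View pics/ov22.png

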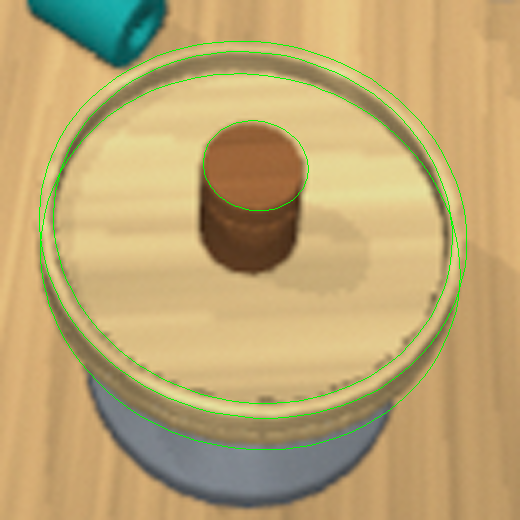

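The rim and knob match a level tray with its underside at 70, to within 1–2 mm all round. I'm handing it in.

```bash
python3 -c "
from cell import job,env
print(job.job_done()); print(env.state()['t'])"
```

```text
the job is handed in; nothing more can be done
None
the job is handed in; nothing more can be done
```

The job is handed in: the sleeve is on the spindle down to the foot, and the small wooden tray rests level on it. The last clock reading before handing in was 38 s of the 70 s. No verdict was reported.

- **Sleeve upright:** The arm cannot tilt its tool, so I held the bare aluminium sleeve near one end and pressed it lightly against the spindle to turn it up. I then set it on the clear bench near (470, 178) and let go. It stood on its end by itself.
- **Sleeve on the spindle:** I gripped it again and lowered it. It touched the foot at exactly the expected height, with 11.5 N, before I released it.
- **Tray:** I picked the smaller tray up by its knob and lowered it until it touched the sleeve at 5.6 N with its underside at 70 mm. Then I released it and backed away.

**Last checks:** The overlay in the side view fits a level tray at 70 mm to within 1–2 mm. The other things on the bench appear where they were in both views.

**What disagreed or went less smoothly:**
- The top-view fit of the finished tray was poor, because the arm hid part of it, so I did not use it. The side view gave no fit.
- The collar's network position came out about 14 mm off its first reading. The arm partly covers it in the top view, and in the pictures it shows at the same pixels as before.
- The wrist force reached about 37 N at its highest, when I pressed the sleeve on the bench. The tool crept 1–2° off vertical during the work.

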